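# Hold a glued stud square

### The arm

A 6-joint arm with a two-finger parallel gripper is mounted at the origin on a cart in front of the work surface, level with it; the furniture and walls round the work are solid. World frame = base frame: x ahead of the robot, y to its left, z up, the work surface at z = 0. Lengths are in m, angles in rad, forces in N, time in s.
With the tool pointing down it reaches from about 0.275 to 0.875 m from the base axis. Payload 12.5 kg.
Tool frame: the origin (TCP) lies on the centre line of the jaws, within the pads' length; the fingertips stand r.finger_overhang ahead of it and the grasp point (between the pads) lies 3 mm ahead of it (r.finger_overhang is the distance from the TCP to the fingertips, in m); z points along the fingers, y is the line along which they close (so a half turn about z gives the same grasp; the last joint's range is limited). The gripper opens to 85 mm and grips with 20 to 120 N. Pads are 22 mm wide; open, the fingers measure 114 mm over their backs; the gripper's body (76 mm by 85 mm) begins 54 mm behind the grasp point. The pads swing forward as they close: fully open they stand 13 mm farther back than shut.
Start: joints at [-1.321, 0.351, 1.652, -0, 1.139, -0.085], TCP at [0.181, -0.519, 0.253] pointing down, gripper open.
Joint ranges: [-2.75, 2.75], [-0.79, 2.1], [0.01, 2.65], [-1.57, 4.71], [0.07, 3.14], [-2.87, 2.87]. Speed limits (rad/s): [2.22, 2.22, 2.79, 3.14, 3.14, 3.14].

### API

Orientations are given as a unit quaternion [x, y, z, w].
In Python, from cell import r, optics gives the robot as it stands. The module is installed in compiled form; this text tells all that it offers. Calls block until the motion is done:
- r.move_to(position, orientation): joint-space move of the TCP to a pose.
- r.move_linear(position, rot=None, vel=0.15): straight line of the TCP; rot=None keeps the orientation; vel is the mean speed in m/s.
- r.set_joints(angles): joint-space move.
- r.set_gripper(opening, squeeze=None): opening from 0.0 (shut) to 1.0 (fully open); squeeze is the grip in N (None keeps the last); returns when the fingers have stopped.
- r.sleep(seconds).
- r.inverse_kinematics(position, orientation): joint angles nearest the present ones, or None.
- optics.get_image(name): name is "scene" or "top"; returns a dict with "pixels" (480x640x3 uint8, red, green, blue), "depth" (480x640 float32, m along the optical axis (not along the pixel's ray), 0 where there is no reading), "fx", "fy", "cx", "cy" (pixels), "D" ([k1, k2, p1, p2, k3] as OpenCV has them; the pictures are not rectified), "camera_from_world" (4x4, takes a point from world to camera coordinates). Camera axes: x right, y down, z forward; pixel columns grow to the right and rows downward; lengths in m; the calibration is good to about 2 mm. A picture is of the moment at which its call begins.
A pose or a line that the arm cannot do raises r.PlanningError and nothing moves.
- r.hand_in(): hands the job in; it is judged then, once.
Readings, each from a call of its own:
- r.current_t(): time.
- r.current_q(): joint angles.
- r.current_qvel(): joint speeds.
- r.current_effort(): joint torques, N m.
- r.current_tool_pos(): TCP position.
- r.current_ee_rot(): TCP orientation.
- r.current_contact_force(): force on the tool from outside, world axes, zero at the start.
- r.current_torque(): the same for the moment, N m.
- r.current_opening(): opening from 0.0 (shut) to 1.0 (fully open).
- r.current_finger_force(): force on a finger pad.
Only numpy, scipy, OpenCV 4.12 (cv2) and the standard library are available. Lean on these libraries where they do the work, as an engineer would, in place of code of your own. Each camera call takes 0.05 s, during which the arm holds its last target. There are 200 camera calls.

### The job

The stud on the base board has just been glued. Pull the metal assembly square straight up out of its snap-in stand and press it into the corner between board and stud, in line with the stud, until its foot lies flat on the board and its upright leg lies flush against the stud. Finish while still gripping the square and pressing it both down on the board and against the stud: do not let go. Do not knock over the glue bottle or the white-lidded glass jar.

Things in the scene. Friction and masses are not known exactly. Their poses are not given: they have to be found in the camera images.
- square: L-shaped bare aluminium assembly square, 20 mm thick (x), 0.13 to 0.25 kg. Origin: outer heel (outer corner of the L: underside of the foot, mid-thickness). Foot leg runs 90 mm along -y, 32 mm high, grooved on both sides for the stand's balls. Upright leg runs 90 mm along +z, 32 mm wide (y -32 to 0), flat-sided above z = 32 mm: grip it there across x, from above
- stand: Grey plastic stand screwed to the desk, 64 x 125 x 34 mm, origin at the centre of its underside. Slot along y, 22 x 93 mm, 24 mm deep, floor 10 mm above the desk; the square's foot stands in it, axes parallel to the stand's, heel at y = +45 mm. Two spring balls hold it: about 10 N straight up snaps it free within 6 mm; it is clear after rising 30 mm
- base_plate: Brown wooden base board screwed to the desk, 90 (x) x 170 (y) x 12 mm, z up, origin at the centre of its underside. Rigid and immovable; the stud stands on it
- stud: Smooth wooden stud (friction about 0.25: it takes some of the push down, so press down at least as hard as sideways), 22 x 22 mm, 80 mm tall, fixed upright on the board (61 mm from the board's centre along the board's +y). Origin at the centre of its underside, 12 mm above the desk; axes parallel to the board's. The square goes against its face towards -y
- corner (a point): Corner to press into: on the board's top at the foot of the stud, middle of the stud's -y face. Axes parallel to the board's. The square's heel (its origin) belongs here, its axes parallel to these; free to approach from -y and from above
- glue_bottle: White glue bottle with red cap, 38 mm wide, 130 mm tall, standing near the board; origin at the centre of its underside. Leave it standing
- rinse_jar: Glass jar with white lid, 69 mm wide, 129 mm tall, behind the work; origin at the centre of its underside. Leave it standing

How it is judged:
By the outcome, as a careful person would: the job done as asked, in the order asked, and still so for the second after the job is handed in, while the arm keeps its last pose, push and grip.
It also fails if it takes over 51 s, if anything falls off the work surface, if the arm or the gripper's body presses on something with over 40 N, if the wrist force passes 120 N, or if a joint passes its speed limit or range.

## Working session

There is one attempt and no reset: what is moved stays moved. The work goes in short steps, each a Python script; the robot and the scene stay as the last script left them, time stands still between calls to the robot, and variables do not carry over. Pictures are saved under pics/ and viewed, at most 10 in all, crops included, and the job is handed in when it is done.

```bash
mkdir -p pics; cat > h.py <<'E'
import numpy as np, cv2
from cell import r, optics
def grab(n):
    d=optics.get_image(n); d['K']=np.array([[d['fx'],0,d['cx']],[0,d['fy'],d['cy']],[0,0,1.]]); d['D']=np.array(d['D'],float); d['T']=np.array(d['camera_from_world']); return d
def ray(d,uv):
    n=cv2.undistortPoints(np.array(uv,float).reshape(-1,1,2),d['K'],d['D'])[:,0]
    R=d['T'][:3,:3]; return -R.T@d['T'][:3,3], np.c_[n,np.ones(len(n))]@R
def onplane(d,uv,z):
    o,v=ray(d,uv); return o+v*((z-o[2])/v[:,2])[:,None]
def cloud(d):
    h,w=d['depth'].shape; u,v=np.meshgrid(np.arange(w),np.arange(h))
    o,rv=ray(d,np.c_[u.ravel(),v.ravel()]); return (o+rv*d['depth'].reshape(-1,1)).reshape(h,w,3)
E
python3 - <<'E'
from h import *
for n in("scene","top"):
    d=grab(n); cv2.imwrite(f"pics/{n}0.png",d['pixels'][:,:,::-1]); np.savez(f"{n}0.npz",**d)
    print(n,ray(d,[[320,240]])); 
print(r.finger_overhang,r.current_ee_rot(),r.current_t(),r.current_contact_force(),r.current_opening())
E
```

```text
scene (array([0.28904409, 0.5995936 , 0.67464354]), array([[ 0.29495455, -0.70179376, -0.64852303]]))
top (array([ 0.4071553 , -0.03189636,  0.99802474]), array([[ 1.66214582e-01,  5.59084723e-04, -9.86403536e-01]]))
0.022 [ 9.86020994e-01  1.66620377e-01 -5.01423474e-05 -4.97531719e-04] 0.1 [-0.13116248  0.8510947  -0.31686473] 0.9981984189321429
```

View pics/scene0.png

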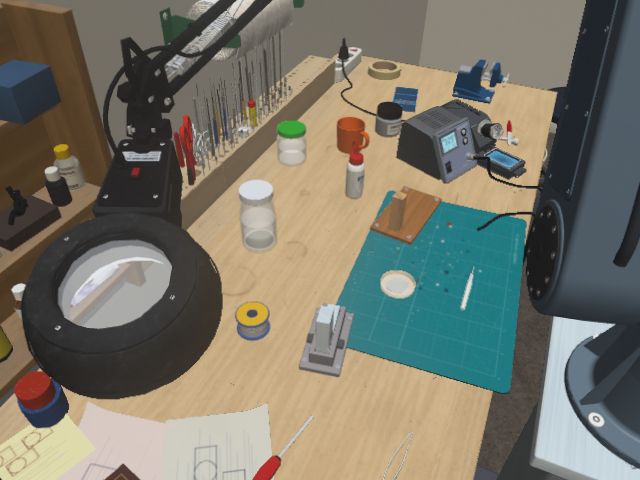

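View pics/top0.png

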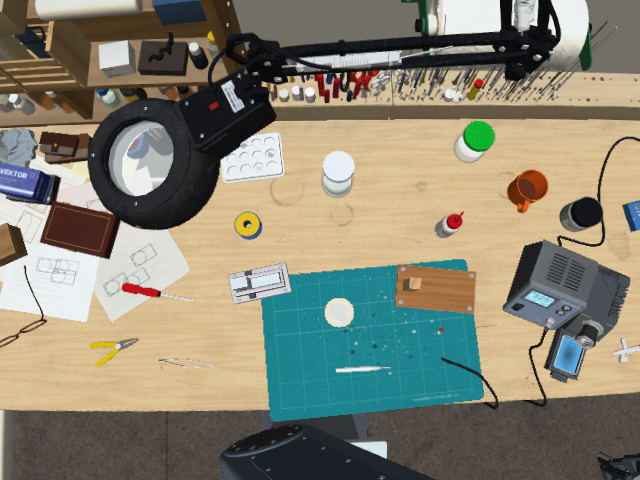

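The pictures show the stand at about (330,338) in scene and (260,283) in top. The board with its stud is at (405,213) and (436,288), and the lamp is far to the left. I'll zoom in on the stand and the board.

```bash
python3 - <<'E'
import cv2,numpy as np
s=cv2.imread('pics/scene0.png');t=cv2.imread('pics/top0.png')
def c(im,x,y,w,h,k): return cv2.resize(im[y:y+h,x:x+w],(w*k,h*k),interpolation=cv2.INTER_CUBIC)
a=np.hstack([c(t,220,255,80,60,5),c(t,390,255,80,60,5)])
b=np.hstack([c(s,290,295,80,60,5)[:,:400],c(s,365,180,80,60,5)])
cv2.imwrite('pics/crops.png',np.vstack([a,b]))
E
```

```text
(no output)
```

View pics/crops.png

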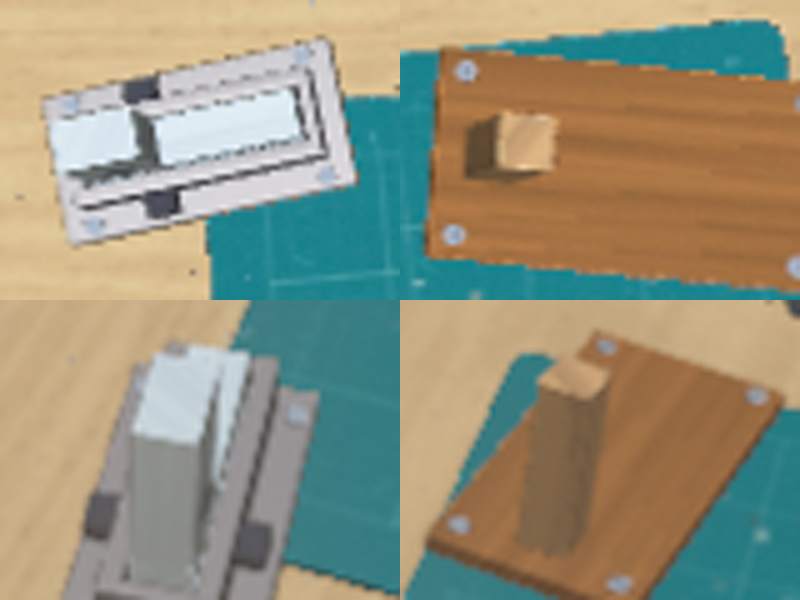

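The crops show the upright at the stand's +y end (world left) and the stud at the board's left end, with its free face towards world -y. Next I measure with masks, depth and the two views.

```bash
cat > meas.py <<'E'
from h import *
def rect(P):
    c,(w,h),a=cv2.minAreaRect((P[:,:2]*1000).astype(np.float32))
    if w<h: w,h,a=h,w,a+90
    return np.round(c,1),round(w,1),round(h,1),round((a+90)%180-90,2)
def big(m):
    n,l,s,c=cv2.connectedComponentsWithStats(m.astype(np.uint8)); return l==1+s[1:,4].argmax()
roi={'stand':((.42,.20),.11),'board':((.40,-.19),.12)}
if __name__=="__main__":
  C={}
  for n in("top","scene"):
    d=dict(np.load(n+'0.npz')); P=cloud(d); hsv=cv2.cvtColor(d['pixels'],cv2.COLOR_RGB2HSV).astype(int); H,S,V=hsv.transpose(2,0,1)
    # approx centres from pixels on the first (top) view
    if n=="top": C['stand']=onplane(d,[[260,283]],.03)[0,:2]; C['board']=onplane(d,[[436,288]],.012)[0,:2]; print(C)
    for k in C:
        m=(np.linalg.norm(P[:,:,:2]-C[k],axis=2)<.13)&(d['depth']>0)
        z=P[:,:,2]
        if k=='board':
            br=m&(H>3)&(H<22)&(S>90)
            lv={'boardtop':br&(z>.006)&(z<.018)&(S>130),'studtop':br&(z>.085)&(z<.10)}
        else: lv={'standtop':m&(z>.027)&(z<.039)&(S<60),'foot':m&(z>.0395)&(z<.046)&(S<60),'uptop':m&(z>.092)&(z<.108)&(S<60)}
        for a,q in lv.items():
            if q.sum()<8: print(n,a,'few',q.sum());continue
            q=big(q); Q=P[q]; uv=np.argwhere(q)[:,::-1]
            print(n,a,len(Q),'zmed',round(np.median(Q[:,2]),4),'mean',Q.mean(0).round(4),'rect',rect(Q),'px',uv.mean(0).round(1))
E
python3 meas.py
```

```text
{'stand': array([0.48249678, 0.09510164]), 'board': array([ 0.46413628, -0.27615539])}
top standtop 474 zmed 0.0334 mean [0.4826 0.0934 0.0333] rect (array([481.7,  97.2]), 104.6, 58.3, -87.92) px [260.6 282.8]
top foot 268 zmed 0.042 mean [0.4877 0.0836 0.0421] rect (array([487.7,  83.6]), 58.6, 20.2, -78.6) px [264.8 279.9]
top uptop 185 zmed 0.0996 mean [0.4787 0.1275 0.0996] rect (array([478.8, 127.9]), 33.0, 20.3, -79.89) px [238.5 282.6]
top boardtop 2889 zmed 0.0117 mean [ 0.4622 -0.2783  0.0117] rect (array([ 463.3, -275.3]), 169.2, 89.1, 83.61) px [436.9 288.9]
top studtop 129 zmed 0.0915 mean [ 0.4706 -0.2154  0.0915] rect (array([ 470.6, -215.9]), 22.6, 22.1, 82.19) px [415.  282.9]
scene standtop 666 zmed 0.0349 mean [0.4727 0.1183 0.0343] rect (array([483.7, 102.3]), 105.2, 58.0, -69.63) px [328.3 340.2]
scene foot 109 zmed 0.0432 mean [0.4821 0.0718 0.0431] rect (array([477.8,  77.5]), 55.9, 17.5, -58.62) px [334.7 313.6]
scene uptop 284 zmed 0.1008 mean [0.4753 0.1305 0.1   ] rect (array([476.1, 127.8]), 32.2, 20.1, -80.96) px [324.9 316.5]
scene boardtop 1527 zmed 0.0132 mean [ 0.4536 -0.2691  0.0132] rect (array([ 461.3, -273.6]), 175.0, 89.8, 83.47) px [409.7 215.2]
scene studtop 121 zmed 0.0923 mean [ 0.4677 -0.2123  0.0915] rect (array([ 468. , -215.8]), 28.5, 22.5, 82.81) px [399.8 196.8]
```

```bash
cat >> h.py <<'E'
from scipy.spatial.transform import Rotation as Ro
def down(phi): # tool x heading phi (deg), z down ; tool y at phi-90
    p=np.radians(phi); x=[np.cos(p),np.sin(p),0]; y=[np.sin(p),-np.cos(p),0]
    return Ro.from_matrix(np.c_[x,y,[0,0,-1]]).as_quat()
E
python3 - <<'E'
from meas import *
def tri(a,b):
    (o1,v1),(o2,v2)=a,b; s=np.linalg.lstsq(np.c_[v1[0],-v2[0]],o2-o1,rcond=None)[0]
    p,q=o1+s[0]*v1[0],o2+s[1]*v2[0]; return ((p+q)/2).round(4),np.linalg.norm(p-q).round(4)
d={n:dict(np.load(n+'0.npz')) for n in("top","scene")}
print('tri up',tri(ray(d['top'],[[238.5,282.6]]),ray(d['scene'],[[324.9,316.5]])),'stud',tri(ray(d['top'],[[415,282.9]]),ray(d['scene'],[[399.8,196.8]])))
t=d['top'];P=cloud(t);hsv=cv2.cvtColor(t['pixels'],cv2.COLOR_RGB2HSV)
m=(np.linalg.norm(P[:,:,:2]-[.4825,.0951],axis=2)<.1)&(P[:,:,2]>.02)
q=big(m);uv=np.argwhere(q)[:,::-1];print('stand outline',rect(onplane(t,uv,.034)))
H,S,V=hsv.astype(int).transpose(2,0,1)
for nm,mk in(('bottle',(S>150)&((H<8)|(H>172))&(P[:,:,2]>.1)),('jar',(S<40)&(V>180)&(P[:,:,2]>.12)&(P[:,:,2]<.14))):
    mk&=(abs(P[:,:,1])<.5)&(P[:,:,0]<.75); mk=big(mk);print(nm,P[mk].mean(0).round(3),mk.sum(),rect(P[mk]))
for phi in(100,-80):
    a=r.inverse_kinematics([.4775,.1279,.2],down(phi)); b=r.inverse_kinematics([.47,-.24,.2],down(phi-16.6))
    print(phi,None if a is None else np.round(a,2),None if b is None else np.round(b,2))
E
```

```text
tri up (array([0.4777, 0.1277, 0.0962]), np.float64(0.0025)) stud (array([ 0.4697, -0.2163,  0.0886]), np.float64(0.0023))
stand outline (array([484.1, 100.6]), 110.6, 58.4, -77.07)
bottle [ 0.592 -0.3    0.107] 141 (array([ 592.7, -300.9]), 26.1, 25.6, 70.27)
jar [ 0.7  -0.07  0.13] 752 (array([700.6, -70.6]), 60.5, 60.0, 88.8)
100 [ 0.17  0.32  1.85 -0.    0.98 -0.01] [-0.56  0.37  1.76 -0.    1.   -0.45]
-80 None [-0.56  0.37  1.76 -0.    1.    2.7 ]
```

Both views agree within 3 mm: upright top centre at (0.4775, 0.128, 0.10) with yaw about 11.2°, stud top at (0.4695, -0.2157, 0.092) with yaw about -6.4°. The heights match the text. Next is the grasp and the pull.

```bash
python3 - <<'E'
from h import *
f=lambda s:print(s,r.current_t(),r.current_tool_pos().round(4) if hasattr(r.current_tool_pos(),'round') else r.current_tool_pos(),np.round(r.current_contact_force(),1),np.round(r.current_torque(),2),round(r.current_opening(),3))
q=down(101.2)
r.move_to([.4775,.1279,.20],q); f('above')
r.move_linear([.4775,.1279,.071],vel=.1); f('down')
r.set_gripper(0.0,30); f('grip30')
r.set_gripper(0.0,100); f('grip100'); print(r.current_finger_force())
r.move_linear([.4775,.1279,.079],vel=.02); f('up8')
r.move_linear([.4775,.1279,.125],vel=.08); f('up')
r.move_linear([.4775,.1279,.20],vel=.15); f('high')
E
```

```text
above 2.6333 [0.4778 0.1273 0.2   ] [-0.2 -0.2 -0.2] [ 0.   -0.01  0.02] 0.998
down 4.075 [0.4778 0.1279 0.0715] [-0.5 -0.9 -0.7] [ 0.01 -0.01 -0.02] 0.995
grip30 4.6833 [0.4775 0.1279 0.0711] [-1.1 -0.1  3.4] [-0.04  0.19 -0.01] 0.229
grip100 4.9 [0.4775 0.1279 0.0712] [-1.4 -0.3  4.9] [-0.1   0.35  0.01] 0.219
97.38263726234436
up8 5.45 [0.4777 0.1279 0.0793] [-0.5  0.7  1. ] [-0.02  0.09 -0.01] 0.22
up 6.175 [0.4773 0.1279 0.1248] [-0.7  0.3 -1.7] [ 0.05  0.02 -0.04] 0.217
high 6.825 [0.477  0.1278 0.1991] [-0.   0.6 -2. ] [ 0.03  0.03 -0.01] 0.222
```

Free, with about 2 N hanging weight. Now carry it to in front of the stud and check where the square sits relative to it.

```bash
python3 - <<'E'
from h import *
q=down(83.6); d=np.array([.1115,.9938]); c=np.array([.4683,-.2266]); p=c-.031*d
r.move_to([*p,.20],q)
r.move_linear([*p,.098],vel=.12)
print(r.current_t(),r.current_tool_pos(),np.round(r.current_contact_force(),1),r.current_opening())
for n in("scene","top"):
    g=grab(n); cv2.imwrite(f"pics/{n}1.png",g['pixels'][:,:,::-1]); np.savez(f"{n}1.npz",**g)
s=cv2.imread('pics/scene1.png');t=cv2.imread('pics/top1.png')
k=lambda im,x,y:cv2.resize(im[y:y+120,x:x+80],(400,600),interpolation=cv2.INTER_CUBIC)
cv2.imwrite('pics/crop1.png',np.hstack([k(s,370,130),k(t,390,230)]))
E
```

```text
9.2583 [ 0.46523187 -0.25757547  0.09864038] [ 0.  -1.4 -0.4] 0.2190765432629454
```

View pics/crop1.png

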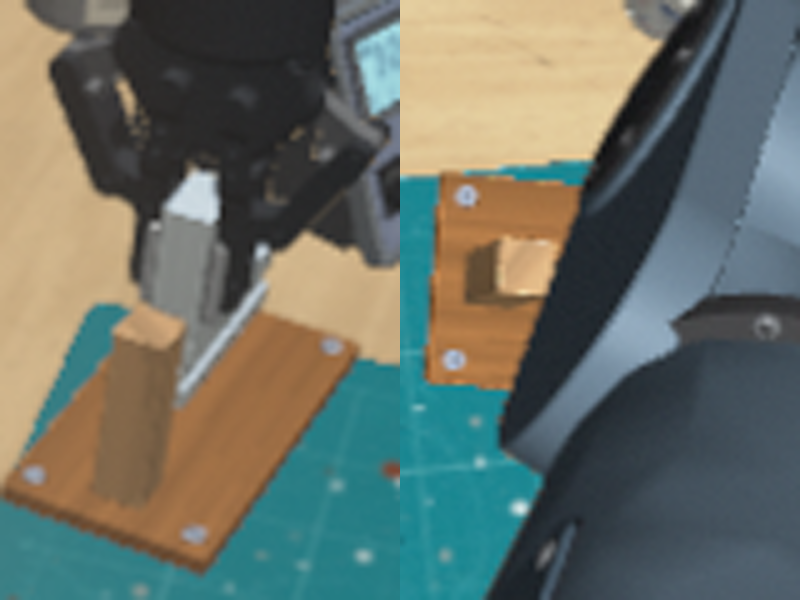

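The scene crop shows the square hanging in front of the stud (end face around (408,185) in the scene, stud top at (399,196)), and the arm hides it in the top view. I'll compare the lateral position and tilt of square and stud in the scene view's own depth.

```bash
python3 - <<'E'
from meas import *
g=dict(np.load('scene1.npz'));P=cloud(g);H,S,V=cv2.cvtColor(g['pixels'],cv2.COLOR_RGB2HSV).astype(int).transpose(2,0,1)
a=np.radians(-6.4);X=np.array([np.cos(a),np.sin(a)]);Y=np.array([-np.sin(a),np.cos(a)])
c=np.array([.4683,-.2266]);L=np.stack([(P[:,:,:2]-c)@X,(P[:,:,:2]-c)@Y,P[:,:,2]],2)*1000
ok=g['depth']>0
st=ok&(S>90)&(L[:,:,2]>86)&(L[:,:,2]<100)&(abs(L[:,:,0])<25)&(abs(L[:,:,1]-11)<25)
st=big(st);print('studtop',st.sum(),L[st].mean(0).round(1),L[st].min(0).round(1),L[st].max(0).round(1))
sq=ok&(S<50)&(V>100)&(abs(L[:,:,0])<30)&(L[:,:,1]>-125)&(L[:,:,1]<5)&(L[:,:,2]>25)&(L[:,:,2]<140)
sq=big(sq);Q=L[sq];print('sq',len(Q),Q.min(0).round(1),Q.max(0).round(1))
E=Q[(Q[:,1]>-21)&(Q[:,2]<120)];print('end face')
for z in range(60,125,8):
    e=Q[(abs(Q[:,2]-z)<4)&(Q[:,1]>-22)]
    if len(e)>3: print(z,len(e),e.min(0).round(1),e.max(0).round(1),e.mean(0).round(1))
t=Q[Q[:,2]>123];print('top',len(t),t.mean(0).round(1),t.min(0).round(1),t.max(0).round(1))
f=Q[(Q[:,1]<-40)];print('foot',len(f))
for y in range(-100,-40,10):
    e=f[abs(f[:,1]-y)<5]
    if len(e): print(y,len(e),e.min(0).round(1),e.max(0).round(1),e.mean(0).round(1))
E
```

```text
studtop 114 [-1.6 15.1 91.8] [-12.5  -0.9  86.6] [ 9.2 25.2 96. ]
sq 519 [ -23.5 -102.9   42.9] [ 16.3   4.9 132.5]
end face
60 8 [-12.2 -21.5  58.4] [-7.9  2.9 63.4] [-10.  -11.7  61. ]
68 12 [-12.  -20.5  64.3] [-7.4  4.2 71. ] [ -9.8 -13.8  67.5]
76 12 [-12.5 -21.3  72.4] [-7.6  4.9 79.9] [ -9.8 -11.7  75.8]
84 44 [-17.  -21.6  80.3] [16.3  2.3 88. ] [ -1.4 -16.6  84.8]
92 44 [-14.  -21.9  88.2] [14.7  3.8 95.4] [ -0.6 -16.   92. ]
100 50 [-14.5 -21.8  96. ] [ 15.8 -12.6 103.8] [  0.9 -16.9  99.9]
108 52 [-14.1 -21.9 104. ] [ 15.5 -13.  112. ] [  0. -17. 108.]
116 45 [-14.4 -21.8 112.5] [ 15.7 -11.4 119.9] [  0.3 -16.6 116.2]
124 44 [-10.1 -21.4 120.1] [ 12.9 -13.3 127.7] [  1.2 -16.6 124.1]
top 104 [  2.3 -25.8 128. ] [-10.1 -46.5 123. ] [ 13.5 -13.3 132.5]
foot 81
-100 12 [  -8.9 -102.9   43.2] [ -4.7 -95.6  70.6] [ -7.5 -99.4  56.1]
-90 16 [-10.5 -93.5  45.2] [ -5.9 -85.1  72.5] [ -8.6 -90.1  60.9]
-80 10 [-10.9 -85.   46.1] [ -7.8 -75.   53.3] [ -9.3 -79.9  49. ]
-70 7 [-10.6 -74.4  45.3] [ -7.9 -67.6  53. ] [ -9.4 -71.1  49.2]
-60 9 [-10.9 -64.3  47.7] [ -7.6 -56.7  52.7] [ -9.2 -60.4  49.8]
-50 15 [-10.9 -54.1  45.3] [  9.6 -45.1 128.9] [ -6.3 -49.7  67.5]
```

```bash
python3 - <<'E'
from meas import *
g=dict(np.load('scene1.npz'));P=cloud(g);H,S,V=cv2.cvtColor(g['pixels'],cv2.COLOR_RGB2HSV).astype(int).transpose(2,0,1)
a=np.radians(-6.4);X=np.array([np.cos(a),np.sin(a)]);Y=np.array([-np.sin(a),np.cos(a)])
c=np.array([.4683,-.2266]);L=np.stack([(P[:,:,:2]-c)@X,(P[:,:,:2]-c)@Y,P[:,:,2]],2)*1000
ok=g['depth']>0
b=ok&(S>80)&(L[:,:,2]>25)&(L[:,:,2]<86)&(abs(L[:,:,0]+1)<22)&(L[:,:,1]>-5)&(L[:,:,1]<32)
b=big(b);Q=L[b];print('stud',len(Q),np.percentile(Q,[1,10,50,90,99],axis=0).round(1).tolist())
for y in range(2,24,4):
    e=Q[abs(Q[:,1]-y)<2]; print(y,len(e),np.median(e,axis=0).round(1))
# edge widths: per row undistorted px -> rays onto +y face plane (stud y=22) ; square end face plane
o,_=ray(g,[[0,0]]);oL=np.r_[(o[:2]-c)@X,(o[:2]-c)@Y]*1000
def hit(u,v,y):
    _,d=ray(g,[[u,v]]);d=d[0];dx,dy=d[:2]@X,d[:2]@Y;s=(y-oL[1])/dy;return oL[0]+s*dx, o[2]*1000+s*d[2]
for nm,mask,y,rows in(('stud',b,22,range(208,232,3)),('sq',ok&(S<50)&(V>90)&(L[:,:,2]>80)&(L[:,:,2]<140)&(abs(L[:,:,0])<30)&(abs(L[:,:,1]+17)<5),-16,range(170,196,3))):
    for v in rows:
        u=np.where(mask[v])[0]
        if len(u)>3:
            print(nm,v,u.min(),u.max(),np.round(hit(u.min()-.5,v,y)+hit(u.max()+.5,v,y),1))
# colours along row
print(g['pixels'][182,394:420].tolist())
E
```

```text
stud 336 [[-12.7, 3.0, 25.8], [-12.2, 12.1, 31.2], [-4.8, 21.6, 55.0], [6.9, 23.4, 79.1], [9.3, 24.9, 84.9]]
2 3 [-11.5   2.2  27.2]
6 12 [-12.2   5.5  44.6]
10 16 [-12.2  10.7  61.4]
14 15 [-12.   13.1  53.2]
18 42 [-9.4 19.2 56.8]
22 232 [-1.5 22.2 56.3]
stud 208 391 404 [ 10.5  64.9 -17.4  75.9]
stud 211 391 404 [  9.7  57.9 -18.3  69.1]
stud 214 391 404 [  8.9  50.9 -19.3  62.3]
stud 217 390 403 [ 10.1  43.  -18.2  54.6]
stud 220 390 403 [  9.2  35.8 -19.2  47.6]
stud 223 389 402 [ 10.5  27.7 -18.1  39.7]
stud 226 394 400 [ -0.7  24.8 -15.   30.9]
sq 173 402 413 [ 11.6 123.8 -11.9 132. ]
sq 176 400 412 [ 14.8 115.9 -10.9 124.9]
sq 179 400 413 [ 13.9 109.3 -13.8 119.1]
sq 182 399 414 [ 15.1 101.9 -16.7 113.3]
sq 185 399 413 [ 14.2  95.2 -15.7 106.1]
sq 188 398 412 [ 15.4  87.6 -14.7  98.7]
sq 191 401 412 [  8.4  83.1 -15.7  92. ]
sq 194 407 412 [ -4.7  80.8 -16.7  85.3]
[[202, 173, 131], [166, 143, 111], [75, 69, 62], [52, 51, 49], [79, 78, 77], [106, 105, 104], [106, 106, 104], [117, 118, 116], [132, 135, 132], [132, 134, 131], [130, 133, 131], [132, 134, 132], [133, 136, 132], [131, 135, 131], [132, 134, 132], [131, 133, 131], [131, 134, 131], [109, 111, 108], [93, 93, 91], [110, 110, 109], [104, 104, 103], [78, 78, 76], [44, 44, 43], [44, 45, 44], [43, 43, 43], [51, 50, 51]]
```

Compared in the same view, the stud centre is at X about -1.5 mm and the square at about +0.2, so I shift -1.6 mm. Then lower to touch, push against the stud, and press down, all guided by force.

```bash
cat > press.py <<'E'
from h import *
a=np.radians(-6.4);X=np.array([np.cos(a),np.sin(a)]);Y=np.array([-np.sin(a),np.cos(a)]);c=np.array([.4683,-.2266])
def go(y,z,vel=.05,x=-.0016): r.move_linear([*(c+x*X+y*Y),z],vel=vel)
def F():
    f=np.mean([r.current_contact_force() for _ in range(1)],axis=0); return np.round([f[:2]@X,f[:2]@Y,f[2]],1)
def S(n):
    t=np.array(r.current_tool_pos()); d=t[:2]-c; print(n,round(r.current_t(),2),'tcp',(np.array([d@X,d@Y,t[2]])*1000).round(1),'F',F(),'M',np.round(r.current_torque(),2),round(r.current_opening(),3))
E
python3 - <<'E'
from press import *
go(-.031,.098); go(-.026,.078); S('near')
f0=F()
z=.078
while z>.066:
    z-=.0005; go(-.026,z,.02); r.sleep(.05)
    if F()[2]-f0[2]>4: break
S('touch board'); z-=0
z+=.0005; go(-.026,z,.02); r.sleep(.1); S('backed')
y=-.026
while y<-.008:
    y+=.0005; go(y,z,.02); r.sleep(.05)
    if F()[1]-f0[1]<-6: break
S('touch stud'); print(y,z)
E
```

```text
near 10.17 tcp [ -1.6 -25.9  77.8] F [-0.6  0.2 -1.2] M [ 0.   -0.05  0.04] 0.221
touch board 13.17 tcp [ -1.5 -26.   73.2] F [-1.1  1.5  3.3] M [ 0.21  0.21 -0.03] 0.22
backed 13.52 tcp [ -1.7 -26.   73.3] F [-0.4  0.1 -1. ] M [ 0.03 -0.01  0.01] 0.221
touch stud 20.42 tcp [ -1.6 -15.5  73.6] F [-0.5 -9.2 -2.7] M [-1.32  0.44 -0.04] 0.221
-0.014499999999999989 0.0735
```

```bash
python3 - <<'E'
from press import *
y,z=-.0145,.0735
for i in range(30):
    f=F()
    dz=-.0004 if f[2]<22 else 0
    dy=.0003 if f[1]>-12 and f[2]>12 else (-.0002 if f[1]<-17 else 0)
    if dz==0 and dy==0: break
    y+=dy; z+=dz; go(y,z,.02); r.sleep(.08)
    if i%3==0: S(i)
r.sleep(.4); S('end'); print(y,z)
g=grab("scene"); cv2.imwrite('pics/scene2.png',g['pixels'][:,:,::-1]); np.savez('scene2.npz',**g)
cv2.imwrite('pics/crop2.png',cv2.resize(g['pixels'][130:250,360:460,::-1],None,fx=5,fy=5,interpolation=cv2.INTER_CUBIC))
E
```

```text
0 20.75 tcp [ -1.4 -15.5  73.3] F [-0.7 -8.1 -2.4] M [-1.22  0.39 -0.09] 0.217
3 21.75 tcp [ -1.3 -15.5  73.2] F [-6.6 -5.6 13.3] M [-0.71  1.17 -0.03] 0.222
6 22.75 tcp [ -1.3 -15.4  73.1] F [-11.6 -11.5  24.2] M [-1.32  2.23 -0.08] 0.222
end 23.48 tcp [ -1.3 -15.4  73.2] F [-11.7 -13.7  23.6] M [-1.72  2.34 -0.07] 0.221
-0.013300000000000001 0.07110000000000001
```

View pics/crop2.png

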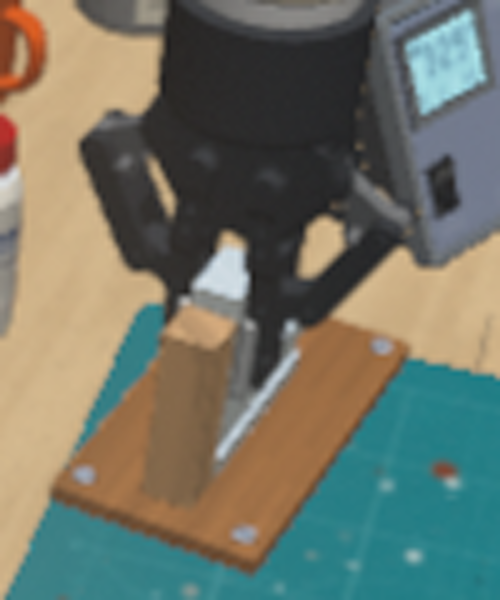

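The square sits in the corner behind the stud (stud top at crop (200,320), foot along (255,405)). The lateral load of about 12 N needs relieving; then I check flatness numerically.

```bash
python3 - <<'E'
from press import *
from meas import big
y,z=-.0133,.0711
x=-.0016
for i in range(5):
    if F()[0]>-3: break
    x-=.0003; go(y,z,.02,x); r.sleep(.1); S(round(x,4))
r.sleep(.3); S('end')
g=grab("scene"); np.savez('scene3.npz',**g)
P=cloud(g);H,Sa,V=cv2.cvtColor(g['pixels'],cv2.COLOR_RGB2HSV).astype(int).transpose(2,0,1)
L=np.stack([(P[:,:,:2]-c)@X,(P[:,:,:2]-c)@Y,P[:,:,2]],2)*1000; ok=g['depth']>0
f=L[ok&(Sa<50)&(V>170)&(abs(L[:,:,0])<14)&(L[:,:,1]<-32)&(L[:,:,1]>-100)&(L[:,:,2]>30)&(L[:,:,2]<56)]
print('foot top',len(f),f.mean(0).round(1),np.polyfit(f[:,1],f[:,2],1).round(3),f.min(0).round(1),f.max(0).round(1))
s=L[ok&(Sa<50)&(V>60)&(L[:,:,0]<-3)&(L[:,:,0]>-14)&(L[:,:,1]<-40)&(L[:,:,1]>-95)&(L[:,:,2]>16)&(L[:,:,2]<40)]
print('foot side',len(s),np.polyfit(s[:,1],s[:,0],1).round(3),s.mean(0).round(1))
t=L[ok&(Sa<50)&(V>150)&(abs(L[:,:,0])<16)&(L[:,:,1]<3)&(L[:,:,1]>-36)&(L[:,:,2]>95)&(L[:,:,2]<110)]
print('top',len(t),t.mean(0).round(1),t.min(0).round(1),t.max(0).round(1),np.polyfit(t[:,1],t[:,2],1).round(3))
b=L[ok&(Sa>90)&(abs(L[:,:,2]-92)<4)&(abs(L[:,:,0])<18)&(abs(L[:,:,1]-11)<18)];print('stud top',b.mean(0).round(1),b.min(0).round(1),b.max(0).round(1))
E
```

```text
-0.0019 23.88 tcp [ -1.3 -15.4  73.2] F [ -7.8 -13.5  22.3] M [-1.58  2.12 -0.15] 0.222
-0.0022 24.23 tcp [ -1.3 -15.4  73.1] F [ -6.6 -14.1  20.9] M [-1.59  1.79 -0.13] 0.22
-0.0025 24.58 tcp [ -1.3 -15.4  73.2] F [ -5.9 -14.1  18.2] M [-1.52  1.54 -0.13] 0.222
-0.0028 24.93 tcp [ -1.4 -15.4  73.2] F [ -3.3 -12.   16.9] M [-1.46  1.28 -0.16] 0.219
-0.0031 25.28 tcp [ -1.4 -15.5  73.2] F [ -2.5 -12.3  16.6] M [-1.47  0.92 -0.13] 0.224
end 25.58 tcp [ -1.4 -15.4  73.2] F [ -2.8 -12.8  16. ] M [-1.45  0.97 -0.16] 0.221
foot top 2 [-10.8 -73.6  38.1] [  16.719 1267.9  ] [-10.9 -74.   30.1] [-10.7 -73.1  46.1]
foot side 42 [-2.0000e-03 -1.1415e+01] [-11.3 -63.9  24.5]
top 79 [  0.3 -11.8 102.8] [-10.9 -29.4  95.3] [ 11.    3.  105.6] [-3.80000e-02  1.02382e+02]
stud top [-2.  14.7 92.5] [-12.5   0.9  88. ] [ 8.8 24.7 95.1]
```

```bash
python3 - <<'E'
from press import *
from scipy.stats import theilslopes
y,x,z=-.0133,-.0031,.0711
for i in range(8):
    if F()[2]>24: break
    z-=.0003; x-=.00015; go(y,z,.02,x); r.sleep(.1)
r.sleep(.3); S('end'); print(x,y,z)
g=grab("scene"); np.savez('scene4.npz',**g); im=g['pixels'].astype(int)
o,_=ray(g,[[0,0]]);oX,oY=(o[:2]-c)@X*1e3,(o[:2]-c)@Y*1e3
def hit(u,v,x0):
    d=ray(g,[[u,v]])[1][0]; s=(x0-oX)/(d[:2]@X); return oY+s*(d[:2]@Y), o[2]*1e3+s*d[2]
# foot -x side face vs brown board: saturation edge along columns right of the stud
Sat=cv2.cvtColor(g['pixels'],cv2.COLOR_RGB2HSV)[:,:,1].astype(float)
V=im.mean(2); lo=[];hi=[]
for u in range(404,421):
    v=np.arange(190,228); col=Sat[v,u]
    k=[j for j in range(len(v)-1) if col[j]<70 and col[j+1]>=70]
    if k: j=k[-1]; vv=v[j]+(70-col[j])/(col[j+1]-col[j]); lo.append((u,*hit(u,vv,-11.3)))
print(np.round(lo,1).tolist())
l=np.array(lo); l=l[(l[:,1]<-30)&(l[:,1]>-90)]; print('bottom edge slope',theilslopes(l[:,2],l[:,1]), 'med z',np.median(l[:,2]))
cv2.imwrite('pics/crop4.png',cv2.resize(g['pixels'][180:240,380:430,::-1],None,fx=10,fy=10,interpolation=cv2.INTER_CUBIC))
E
```

```text
end 26.63 tcp [ -1.5 -15.5  73.1] F [ -4.2 -11.   23.2] M [-1.15  1.18 -0.14] 0.222
-0.0034 -0.0133 0.07050000000000001
[[404.0, -8.9, 15.1], [405.0, -14.0, 15.2], [406.0, -19.0, 15.8], [407.0, -24.4, 15.2], [408.0, -29.6, 15.3], [409.0, -34.6, 15.9], [410.0, -40.2, 15.1], [411.0, -45.5, 15.2], [412.0, -50.7, 15.6], [413.0, -56.3, 15.0], [414.0, -61.7, 15.1], [415.0, -67.1, 15.4], [416.0, -73.0, 14.1], [417.0, -78.2, 15.2], [418.0, -83.7, 15.4], [419.0, -89.3, 15.5], [420.0, -87.3, 35.3]]
bottom edge slope TheilslopesResult(slope=np.float64(-0.005757770816788766), intercept=np.float64(14.914029506207765), low_slope=np.float64(-0.02853125551187492), high_slope=np.float64(0.014546268018429944)) med z 15.284766001830235
```

View pics/crop4.png

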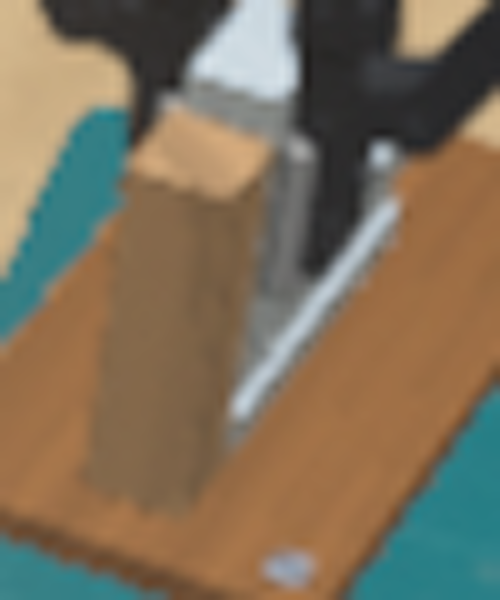

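The picture shows the foot parallel to the board from (237,430) to (395,215). Its lower edge is level within 0.3° along its whole length, and the upright sits against the stud. The press holds at 23 N down and 11 N sideways, so I hand it in.

```bash
python3 -c "
from press import *
S('pre'); print(r.hand_in())"
```

```text
pre 26.68 tcp [ -1.5 -15.5  73.1] F [ -3.9 -10.7  23.4] M [-1.18  1.15 -0.16] 0.221
the job is handed in; nothing more can be done
None
```

The job is handed in at 26.7 s: the square is pressed into the corner with its foot flat on the board and its upright against the stud, still gripped at about 23 N down and 11 N against the stud; the arm never came near the glue bottle or the jar, though I didn't photograph them again at the end.

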